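# Shut the spice tubes and lift their carrier

## Task

Get the spice tube carrier ready to take away: while it stands on the table press shut every flip cap that is open, then take the carrier by its black grip, lift it straight up and hold it level and still about 10 cm above the table with all four tubes in place and shut. Do not put it down or let go: finish while still holding it in the air; leave the other things on the table where they are.

Things in the scene. Friction and masses are not known exactly. Their poses are not given: they have to be found in the camera images.
- carrier: steel carrier on the table, 72 (x) x 250 (y) x 152 mm high, about 0.35 kg empty: base 6 mm thick, over it a deck (top 48 mm up) with 4 square holes in a row along y, centred 48 and 96 mm either side of a central stem (12 x 24 mm) with a flat black grip on top. Origin: centre of its underside; x short side, y long side, z up
- grip (a point): middle of the carrier's black grip, 132 mm above the carrier's underside. The grip is 16 mm thick along the carrier's x, 36 mm long along its y, 40 mm high (112 to 152 mm above the underside). Axes as the carrier's
- tube_red: square spice tube, red flip cap, 0.05 kg, 30 x 30 mm (cap 32), 1 mm loose in any one of the carrier's holes. Origin: centre of its underside, 6 mm above the carrier's underside; axes as the carrier's. In its frame the lid's hinge line runs along y at x = +16, z = 86 mm; the shut lid, 34 (x) x 32 x 6 mm, reaches to x = -18 mm, top at z = 92.5 mm
- cap_red (a joint): hinge angle of the red cap's lid: 0 shut flat on the tube, 1.57 upright, 1.95 its stop, leaning back over the tube's +x side. It stays where it is left; about half a newton at its free edge turns it
- edge_red (a point): middle of the free edge of the red lid, 34 mm from its hinge line, half way through its thickness
- tube_green: square spice tube, green flip cap, 0.05 kg, 30 x 30 mm (cap 32), 1 mm loose in any one of the carrier's holes. Origin: centre of its underside, 6 mm above the carrier's underside; axes as the carrier's. In its frame the lid's hinge line runs along y at x = +16, z = 86 mm; the shut lid, 34 (x) x 32 x 6 mm, reaches to x = -18 mm, top at z = 92.5 mm
- cap_green (a joint): hinge angle of the green cap's lid: 0 shut flat on the tube, 1.57 upright, 1.95 its stop, leaning back over the tube's +x side. It stays where it is left; about half a newton at its free edge turns it
- edge_green (a point): middle of the free edge of the green lid, 34 mm from its hinge line, half way through its thickness
- tube_yellow: square spice tube, yellow flip cap, 0.05 kg, 30 x 30 mm (cap 32), 1 mm loose in any one of the carrier's holes. Origin: centre of its underside, 6 mm above the carrier's underside; axes as the carrier's. In its frame the lid's hinge line runs along y at x = +16, z = 86 mm; the shut lid, 34 (x) x 32 x 6 mm, reaches to x = -18 mm, top at z = 92.5 mm
- cap_yellow (a joint): hinge angle of the yellow cap's lid: 0 shut flat on the tube, 1.57 upright, 1.95 its stop, leaning back over the tube's +x side. It stays where it is left; about half a newton at its free edge turns it
- edge_yellow (a point): middle of the free edge of the yellow lid, 34 mm from its hinge line, half way through its thickness
- tube_blue: square spice tube, blue flip cap, 0.05 kg, 30 x 30 mm (cap 32), 1 mm loose in any one of the carrier's holes. Origin: centre of its underside, 6 mm above the carrier's underside; axes as the carrier's. In its frame the lid's hinge line runs along y at x = +16, z = 86 mm; the shut lid, 34 (x) x 32 x 6 mm, reaches to x = -18 mm, top at z = 92.5 mm
- cap_blue (a joint): hinge angle of the blue cap's lid: 0 shut flat on the tube, 1.57 upright, 1.95 its stop, leaning back over the tube's +x side. It stays where it is left; about half a newton at its free edge turns it
- edge_blue (a point): middle of the free edge of the blue lid, 34 mm from its hinge line, half way through its thickness
- salt_jar: glass jar with a wooden lid, 72 mm wide, 78 mm high, a bystander; origin at the centre of its underside
- ramekin: white ribbed ramekin, 99 mm wide, 43 mm high, a bystander; origin at the centre of its underside
- cups: stack of white paper portion cups, 54 mm wide, 51 mm high, a bystander; origin at the centre of its underside
Not all that is in view belongs to the job. Leave any orange look-alike of the tube_green alone. Leave any orange look-alike of the tube_red alone.

How it is judged (in metres and radians):
On the way:
1. every flip cap is shut while the carrier still stands on the table (value of joint each of cap_red, cap_green, cap_yellow, cap_blue below 0.08 rad and height (world z) of carrier below 0.01 m), for 0.2 s.
At the end, for the whole second after the job is handed in: The fingers hold the carrier 60 to 150 mm above the table, at most 180 mm from its first place, tilted under 0.14 rad, slower than 20 mm/s and 0.1 rad/s, touching no bystander; all tubes upright (0.25 rad) in their holes, raised at most 14 mm, all caps shut within 0.08 rad (height (world z) of carrier between 0.06 and 0.15 m and distance of carrier from where it was at the start of the episode below 0.18 m and angle between carrier's own z axis and vertical below 0.14 rad and linear speed of carrier below 0.02 m/s and angular speed of carrier below 0.1 rad/s and contact force between carrier and the fingers above 1 N and contact force between carrier and salt_jar below 0.1 N and contact force between carrier and ramekin below 0.1 N and contact force between carrier and cups below 0.1 N and value of joint each of cap_red, cap_green, cap_yellow, cap_blue below 0.08 rad and z of each of tube_red, tube_green, tube_yellow, tube_blue in the frame of carrier below 0.02 m and angle between each of tube_red, tube_green, tube_yellow, tube_blue's own z axis and vertical below 0.25 rad); the arm keeps its last pose, push and grip.
It fails at once if a bystander is moved more than 30 mm (distance of any of salt_jar, ramekin, cups from where it was at the start of the episode above 0.03 m).
It fails at once if the carrier is tipped more than 0.5 rad (angle between carrier's own z axis and vertical above 0.5 rad).
It also fails if it takes over 54 s, if anything falls off the work surface, if the arm or the gripper's body presses on something with over 40 N, if the wrist force passes 120 N, or if a joint passes its speed limit or range.

## Robot

A 7-joint arm with a two-finger parallel gripper is mounted at the origin on a cart in front of the work surface, level with it; the furniture and walls round the work are solid. World frame = base frame: x ahead of the robot, y to its left, z up, the work surface at z = 0. Lengths are in mm, angles in rad, forces in N, time in s.
With the tool pointing down it reaches from about 425 to 875 mm from the base axis. Payload 8.4 kg.
Tool frame: the origin (TCP) lies midway between the tips of the shut fingers; the grasp point (between the pads) lies 19 mm behind it (grasp_offset is the z of the grasp point in the tool frame, in mm); z points along the fingers, y is the line along which they close (so a half turn about z gives the same grasp; the last joint's range is limited). The gripper opens to 87 mm and grips with 3 to 60 N. Pads are 19 mm wide; open, the fingers measure 117 mm over their backs; the gripper's body (75 mm by 190 mm) begins 51 mm behind the grasp point.
Start: joints at [-1.29, 0.333, 0.04, 1.465, -0.013, 1.343, -0.059], TCP at [240.976, 603.65, 222.546] pointing down, gripper open.
Joint ranges: [-2.58, 2.58], [-0.38, 2.09], [-1.3, 1.39], [0.25, 2.4], [-1.5, 4.64], [0.08, 2.09], [-2.65, 2.65]. Speed limits (rad/s): [2.22, 2.22, 2.79, 2.79, 3.14, 3.14, 3.14].

## Interface

Orientations are given as a unit quaternion [w, x, y, z].
In Python, from rig import * gives the robot as it stands.
- The arm moves only by the shell command python3 -m crank 'ROWS' [OPENING] [FORCE]. ROWS is text: rows parted by semicolons, each of 4 numbers parted by spaces: the shift along the world's x, y, z in mm, then the turn about the world's z in rad. A call has 1 to 8 rows; each row shifts and turns the commanded pose from where the row before left it; what a row does not reach is not made up. A row lasts 1/8 s, in which the tool goes at most 62.5 mm and 10.7 degrees, less where a joint would pass 70% of its speed; a pose out of reach is approached as far as the arm can. A call with a gripper value outside its range is refused whole. OPENING is the gripper's target within -1 to 1 (fully open at 1, half-way at 0, shut at -1), set as the call begins (- or left out, the last holds). The fingers move at their own pace and stop on an object; FORCE is the grip in N (left out, the last holds). Time passes only in rows, so rows that do not move let the fingers close. It gives the time, the measured TCP pose, the force, the opening and the grip force at its end, in the units of the state.
- observe(): the state, without advancing time (a new reading comes with each control period).
- capture(name): name is "scene" or "top" or "wrist"; returns the picture (384x512x3 uint8, red, green, blue); there is no depth.
- camera_model(name): a dict with "K" (3x3 intrinsics, pixels), "cam_to_world" (4x4, takes a point from camera to world coordinates); the wrist camera has in their place "T_tool_cam" (4x4, takes a point from camera to tool coordinates, whose origin is the TCP and whose axes are the flange's). Camera axes: x right, y up, looking along -z (the intrinsics and any distortion apply to the point x, -y, -z); pixel columns grow to the right and rows downward; lengths in mm; the calibration is good to about 2 mm. A picture is of the moment at which its call begins: read the wrist's pose just before it. camera_model takes no time and is no camera call.
- job_done(): hands the job in; it is judged then, once.
Trained networks look in the newest picture that a camera, given by its name, has taken for a name from the list of things; names that differ only in an ending like _2 or _b are one class to them, and where a whole thing is asked for, a point or a joint stands for the part that bears it (a point fixed in the world has none). Each returns a list of dicts, best first, with "p" (0 to 1); they miss things now and then, are a little off and sometimes report something else, mostly with a low value. They report only what shows in the picture. A call takes as long as a camera call. They do not tell look-alikes from the thing itself.
- cut_out(name, camera): "region" (384x512 bool, what is visible of it) and "bbox" ([centre column, centre row, width, height] in pixels, round what is visible of it).
- place_of(name, camera): "at" ([column, row] in pixels: a listed point, or the origin of a listed thing).
The state is a dict: "clock": time; "qpos": joint angles; "dq": joint speeds; "joint_torque": joint torques, N m; "tcp_pos": TCP position; "tcp_rot": TCP orientation; "wrist_force": force on the tool from outside, world axes, zero at the start; "moment": the same for the moment, N m; "opening": finger opening in mm; "grip_force": force on a finger pad.
Only numpy, scipy, OpenCV 4.12 (cv2) and the standard library are available. Lean on these libraries where they do the work, as an engineer would, in place of code of your own. Each camera call takes 0.05 s, during which the arm holds its last target. There are 200 camera calls.

## Working session

There is one attempt and no reset: what is moved stays moved. The work goes in short steps, Python scripts to look and compute and a shell command to move; the robot and the scene stay as the last step left them, time stands still between calls to the robot, and variables do not carry over. Pictures are saved under pics/ and viewed, at most 10 in all, crops included, and the job is handed in when it is done.

```bash
mkdir -p pics
cat > h.py <<'E'
from rig import *
import numpy as np, cv2
from scipy.spatial.transform import Rotation as R
def ray(cam,px,st=None):
    m=camera_model(cam)
    K=np.array(m["K"])
    if "cam_to_world" in m: T=np.array(m["cam_to_world"])
    else:
        st=st or observe(); q=st["tcp_rot"]; W=np.eye(4)
        W[:3,:3]=R.from_quat([q[1],q[2],q[3],q[0]]).as_matrix(); W[:3,3]=st["tcp_pos"]
        T=W@np.array(m["T_tool_cam"])
    d=np.linalg.inv(K)@[px[0],px[1],1]; d=np.array([d[0],-d[1],-d[2]])
    return T[:3,3],T[:3,:3]@d
def atz(cam,px,z,st=None):
    o,d=ray(cam,px,st); return o+d*(z-o[2])/d[2]
def tri(rays):
    A=0;b=0
    for o,d in rays:
        d=d/np.linalg.norm(d);P=np.eye(3)-np.outer(d,d);A=A+P;b=b+P@o
    return np.linalg.solve(A,b)
E
python3 - <<'E'
from h import *
ims={c:capture(c) for c in("scene","top")}
print(camera_model("top"))
print(camera_model("scene"))
cv2.imwrite("pics/a.png",cv2.cvtColor(ims["scene"],cv2.COLOR_RGB2BGR))
cv2.imwrite("pics/b.png",cv2.cvtColor(ims["top"],cv2.COLOR_RGB2BGR))
for n in ["grip","carrier","edge_red","edge_green","edge_yellow","edge_blue","tube_red","tube_green","tube_yellow","tube_blue","salt_jar","ramekin","cups"]:
    for c in ims:
        print(n,c,[(np.round(r["at"]),round(r["p"],2)) for r in place_of(n,c)])
print(observe())
E
```

```text
{'K': array([[367.34174655,   0.        , 254.93440992],
       [  0.        , 367.34174655, 194.50094745],
       [  0.        ,   0.        ,   1.        ]]), 'cam_to_world': array([[-2.71264523e-02,  9.93612090e-01, -1.09540724e-01,
         4.45506396e+02],
       [-9.99185752e-01, -3.02250278e-02, -2.67260276e-02,
        -6.90414068e+01],
       [-2.98661756e-02,  1.08726548e-01,  9.93622941e-01,
         1.08964812e+03],
       [ 0.00000000e+00,  0.00000000e+00,  0.00000000e+00,
         1.00000000e+00]])}
{'K': array([[472.32866498,   0.        , 250.14649477],
       [  0.        , 472.32866498, 191.1364176 ],
       [  0.        ,   0.        ,   1.        ]]), 'cam_to_world': array([[ 5.58717615e-01,  5.28391991e-01, -6.39246847e-01,
        -3.56484500e+02],
       [-8.29322452e-01,  3.48816861e-01, -4.36521554e-01,
        -6.68934684e+02],
       [-7.67441417e-03,  7.74034044e-01,  6.33097466e-01,
         1.00638462e+03],
       [ 0.00000000e+00,  0.00000000e+00,  0.00000000e+00,
         1.00000000e+00]])}
grip scene [(array([218., 176.]), 0.87)]
grip top [(array([224
[... 1965 characters left out ...]
, 'qpos': array([-1.29019238,  0.33319097,  0.03988911,  1.46541706, -0.01339986,
        1.34329721, -0.05851561]), 'dq': array([-0.00123004,  0.000567  , -0.00131533,  0.00111808,  0.0003346 ,
       -0.00023843, -0.00158639]), 'joint_torque': array([ 7.67436468e-04, -6.56107736e+01,  1.33322641e+00, -4.04059696e+01,
       -5.99789154e-02,  3.50422331e-02,  3.84730993e-05]), 'tcp_pos': array([240.97267236, 603.64417976, 222.54322263]), 'tcp_rot': array([-8.72239503e-06,  1.88780367e-01,  9.82019334e-01, -2.25516970e-05]), 'wrist_force': array([ 0.13849137,  0.25418386, -0.51856087]), 'moment': array([ 0.00626391,  0.00772759, -0.0067927 ]), 'grip_force': 0.0, 'opening': 87.14107918566533}
```

Run:
```python
import cv2
a=cv2.imread("pics/a.png");b=cv2.imread("pics/b.png")
cv2.imwrite("pics/a2.png",cv2.resize(a[130:310,120:360],(800,600),interpolation=cv2.INTER_CUBIC))
cv2.imwrite("pics/b2.png",cv2.resize(b[110:290,130:370],(800,600),interpolation=cv2.INTER_CUBIC))
```

```text
(no output)
```

View pics/a2.png

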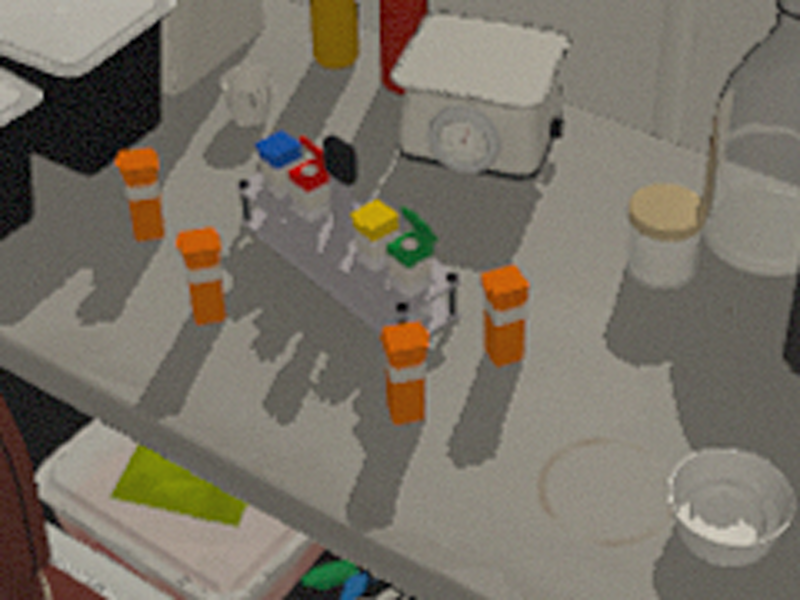

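View pics/b2.png

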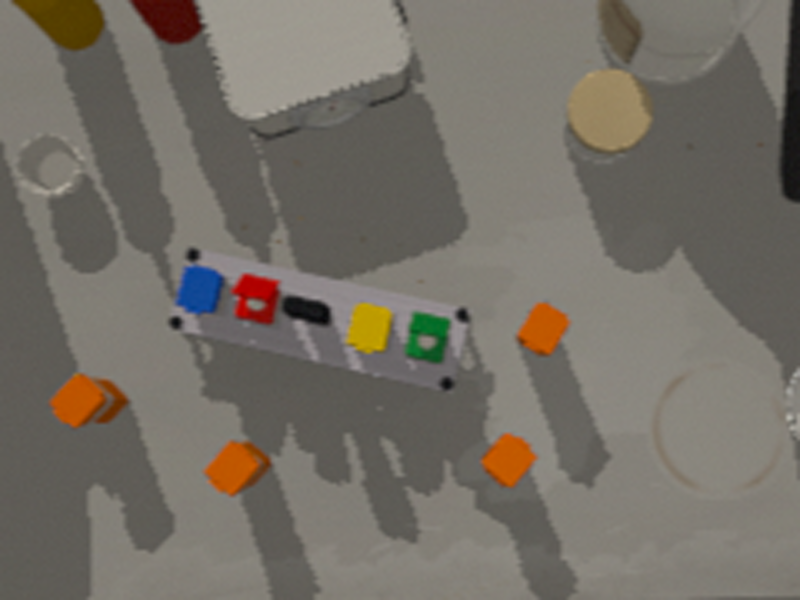

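The scene shows blue and yellow shut-looking, red and green open, with lids standing on the far (+x) side. The candidates for the tubes are the four coloured ones in the carrier: top view blue (190,197), red (207,200), yellow (241,208), green (258,211), grip (222,203). There are also four orange look-alikes, at top (153,230), (200,250), (282,248) and (293,208). I choose the ones in the carrier.

Run:
```python
from h import *
print("grip",tri([ray("top",(222,203)),ray("scene",(221.5,178.5))]))
for n,t,s in [("blue",(190,197),(203.5,174.5)),("yellow",(241,208),(232,195.5))]:
    print(n,tri([ray("top",t),ray("scene",s)]))
P={n:atz("top",p,98) for n,p in dict(blue=(190,197),red=(207,201),yellow=(241,208),green=(258,213)).items()}
for n in P: print(n,P[n])
d=P["blue"]-P["green"]; print("carrier yaw of +y from world y (ccw+)",np.arctan2(-d[0],d[1]))
for p in [(201,150),(215,143),(250,137)]: print("scale",atz("top",p,60))
o=observe(); print(camera_model("wrist"))
```

```text
grip [532.04184847  43.60290351 128.32230657]
blue [554.96065076 135.45814388  90.6321848 ]
yellow [519.89882358  -3.41537743  91.12695396]
blue [553.3615711 135.0425655  98.       ]
red [541.00763487  88.60288507  98.        ]
yellow [519.2034089   -3.62158836  98.        ]
green [504.32648994 -49.28520306  98.        ]
carrier yaw of +y from world y (ccw+) -0.25999961490262025
scale [692.23892874 110.04657234  60.        ]
scale [711.37614705  69.4003394   60.        ]
scale [725.4764704  -31.68576069  60.        ]
{'K': array([[302.70999486,   0.        , 253.31062394],
       [  0.        , 302.70999486, 191.62302677],
       [  0.        ,   0.        ,   1.        ]]), 'T_tool_cam': array([[ 1.72890800e-03,  9.55708926e-01,  2.94308443e-01,
         8.03661958e+01],
       [ 9.99998104e-01, -1.38847182e-03, -1.36567543e-03,
         2.38887142e-01],
       [-8.96549220e-04,  2.94310246e-01, -9.55709514e-01,
        -1.62516652e+02],
       [ 0.00000000e+00,  0.00000000e+00,  0.00000000e+00,
         1.00000000e+00]])}
```

```bash
python3 -m crank '0 0 50 0.06;21 -40 30 0.06;21 -40 28 0;21 -40 0 0;21 -40 0 0;21 -40 0 0;21 -40 0 0;21 -40 0 0' -1; python3 -m crank '21 -40 0 0;21 -40 0 0;21 -40 0 0;21 -40 0 0;21 -40 0 0;21 -40 0 0;21 -40 0 0;0 0 0 0'
python3 - <<'E'
from h import *
s=observe();im=capture("wrist")
np.save("s1.npy",s,allow_pickle=True)
print(s["clock"],s["tcp_pos"],s["tcp_rot"])
cv2.imwrite("pics/w1.png",cv2.resize(cv2.cvtColor(im,cv2.COLOR_RGB2BGR),(800,600),interpolation=cv2.INTER_CUBIC))
for n in ["grip","edge_red","edge_green","edge_yellow","edge_blue"]:
    print(n,[(np.round(r["at"]),round(r["p"],2)) for r in place_of(n,"wrist")])
E
```

```text
clock: 2.4
tcp_pos: [388.5, 322.2, 330.8]
tcp_rot: [0.0, 0.13, 0.992, 0.0]
wrist_force: [-0.1, -0.7, 0.3]
opening: 14.9
grip_force: 0.0
clock: 3.4
tcp_pos: [535.8, 39.6, 330.7]
tcp_rot: [0.0, 0.133, 0.991, -0.001]
wrist_force: [-0.9, 1.1, 0.5]
opening: 0.6
grip_force: 0.0
3.4 [535.84300084  39.62577391 330.70621294] [ 3.96011450e-04  1.32659611e-01  9.91161419e-01 -5.58382951e-04]
grip [(array([259., 162.]), 0.57)]
edge_red [(array([292.,  33.]), 0.9), (array([404.,  54.]), 0.72), (array([297., 166.]), 0.69)]
edge_green [(array([111., 112.]), 0.82), (array([180., 168.]), 0.7), (array([123., 173.]), 0.63)]
edge_yellow [(array([222., 144.]), 0.94)]
edge_blue [(array([332., 144.]), 0.76), (array([196., 151.]), 0.44)]
```

View pics/w1.png

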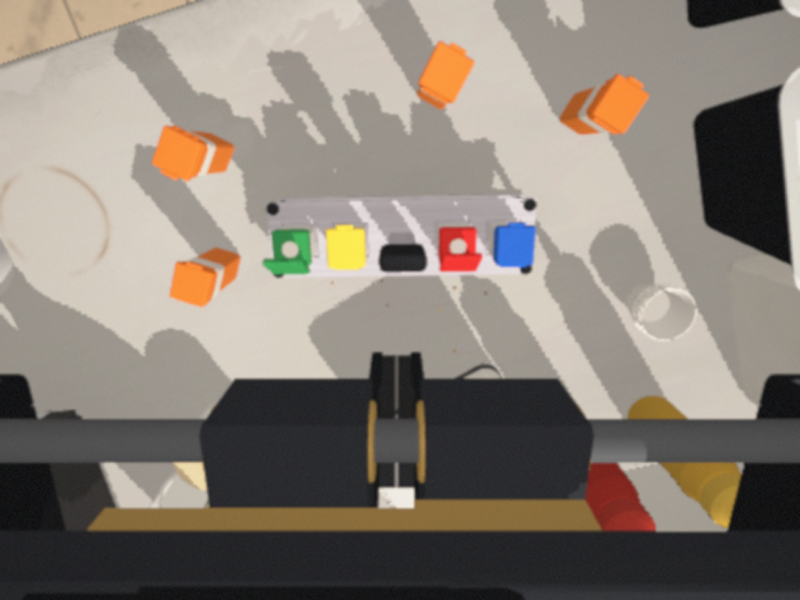

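The wrist view confirms it. In 800-wide pixels red (460,245) and green (290,250) are open with lids upright on the far side, and yellow (346,248) and blue (515,246) are shut. The black grip is at (403,257).

Run:
```python
from h import *
s=np.load("s1.npy",allow_pickle=True).item()
f=lambda u,v,z: atz("wrist",(u*.64,v*.64),z,s)
print("grip tri",tri([ray("wrist",(258,162),s),ray("top",(222,203)),ray("scene",(221.5,178.5))]))
print("grip top mid",f(403,250,152), "front lower", f(403,257,140))
Y=f(346,250,98.5);B=f(515,247,98.5);G=f(291,250,92);Rd=f(459,248,92)
for n,p in zip("YBGR",(Y,B,G,Rd)): print(n,p)
for a,b in((B,Y),(Rd,G)):
    d=a-b;print("len",np.hypot(*d[:2]),"yaw",np.arctan2(-d[0],d[1]))
print("yellow tri",tri([ray("wrist",(346*.64,248*.64),s),ray("top",(241,208)),ray("scene",(232,195.5))]))
y=R.from_quat(np.roll(s["tcp_rot"],-1)).as_matrix()[:,1];print("tool yaw",np.arctan2(-y[0],y[1]))
```

```text
grip tri [532.61880407  45.14911902 126.7076162 ]
grip top mid [524.90348614  48.46987011 152.        ] front lower [532.46379962  46.63988632 140.        ]
Y [ 5.22754989e+02 -5.30042401e-02  9.85000000e+01]
B [557.58498517 138.44125382  98.5       ]
G [511.45855699 -46.71386047  92.        ]
R [547.50958892  93.12657377  92.        ]
len 142.80682118848588 yaw -0.2463810373291606
len 144.41268626165098 yaw -0.2523073862885538
yellow tri [521.41226108  -2.13045361  89.19943801]
tool yaw -0.2661041879856221
```

```bash
python3 -m crank '34 19 -50 0.016;35 19 -50 0;0 0 -50 0;0 0 -40 0;0 0 -28 0;0 0 0 0' -1; python3 -m crank '-14.5 3.7 0 0;-14.5 3.7 0 0;-14.5 3.7 0 0;-14.5 3.7 0 0;-6 1.5 -4 0;0 0 -4 0;0 0 -3 0;0 0 0 0'
```

```text
clock: 4.45
tcp_pos: [601.0, 81.7, 112.4]
tcp_rot: [-0.002, 0.121, 0.993, -0.001]
wrist_force: [-0.0, -1.0, 0.6]
opening: 0.5
grip_force: 0.0
clock: 5.45
tcp_pos: [539.1, 97.1, 103.2]
tcp_rot: [0.0, 0.122, 0.993, -0.0]
wrist_force: [-0.1, 0.2, 2.1]
opening: 0.3
grip_force: 1.1
```

```bash
python3 -m crank '0.5 -2 -2 0;0 0 -2 0;0 0 0 0'; python3 -m crank '0 0 -2 0;0 0 0 0'; python3 -m crank '0 0 -2 0;0 0 0 0'
```

```text
clock: 5.82
tcp_pos: [541.4, 95.9, 101.6]
tcp_rot: [0.002, 0.122, 0.993, 0.001]
wrist_force: [-3.7, 1.5, 19.5]
opening: 0.2
grip_force: 10.0
clock: 6.08
tcp_pos: [542.9, 96.2, 101.0]
tcp_rot: [0.003, 0.122, 0.993, 0.002]
wrist_force: [-3.2, 1.8, 27.3]
opening: 0.0
grip_force: 14.3
clock: 6.32
tcp_pos: [544.4, 96.4, 100.5]
tcp_rot: [0.005, 0.122, 0.993, 0.003]
wrist_force: [-3.2, 0.5, 36.8]
opening: 0.6
grip_force: 18.6
```

```bash
python3 -m crank '0 0 40 0;0 0 50 0;0 0 50 0;14 -30 0 0;14 -30 0 0;0 -30 0 0;0 -30 0 0;0 0 0 0'
python3 - <<'E'
from h import *
s=observe();im=capture("wrist")
np.save("s2.npy",s,allow_pickle=True)
print(s["tcp_pos"])
cv2.imwrite("pics/w2.png",cv2.resize(cv2.cvtColor(im,cv2.COLOR_RGB2BGR)[:260],(800,406),interpolation=cv2.INTER_CUBIC))
E
```

```text
clock: 7.32
tcp_pos: [567.1, -28.2, 235.1]
tcp_rot: [-0.0, 0.124, 0.992, -0.001]
wrist_force: [-0.4, 0.4, 0.2]
opening: 0.4
grip_force: 0.0
[567.14635543 -28.1692043  235.12855464]
```

View pics/w2.png

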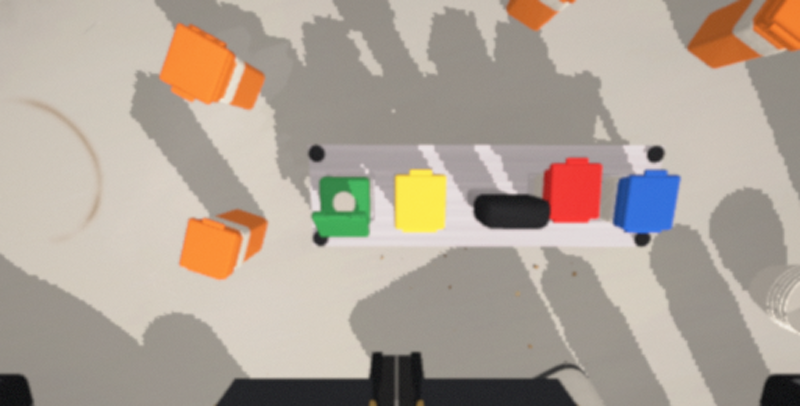

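```bash
python3 -m crank '2 -34 0 0;0 0 -50 0;0 0 -45 0;0 0 -28 0;0 0 0 0'; python3 -m crank '-14.5 3.7 0 0;-14.5 3.7 0 0;-14.5 3.7 0 0;-14.5 3.7 0 0;-3 0.7 -4 0;0 0 -4 0;0 0 0 0'; python3 -m crank '2 -0.5 -2 0;0 0 -2 0;0 0 0 0'
```

```text
clock: 8.0
tcp_pos: [567.8, -57.5, 110.2]
tcp_rot: [-0.002, 0.121, 0.993, -0.0]
wrist_force: [0.1, -0.1, 0.2]
opening: 0.7
grip_force: 0.0
clock: 8.88
tcp_pos: [508.3, -43.3, 103.9]
tcp_rot: [-0.0, 0.122, 0.993, -0.0]
wrist_force: [0.9, 0.8, -0.8]
opening: 0.6
grip_force: 0.0
clock: 9.25
tcp_pos: [512.3, -44.0, 101.7]
tcp_rot: [0.002, 0.122, 0.993, 0.0]
wrist_force: [-1.1, 0.1, 12.4]
opening: 0.5
grip_force: 6.1
```

```bash
python3 -m crank '0 0 -2 0;0 0 0 0'; python3 -m crank '0 0 40 0;0 0 40 0;16 22 40 0;16 22 0 0;0 22 0 0;0 22 0 0;0 0 0 0'
python3 - <<'E'
from h import *
s=observe();im=capture("wrist")
np.save("s3.npy",s,allow_pickle=True)
print(s["tcp_pos"])
cv2.imwrite("pics/w3.png",cv2.resize(cv2.cvtColor(im,cv2.COLOR_RGB2BGR)[60:220,130:430],(800,427),interpolation=cv2.INTER_CUBIC))
capture("scene");im=capture("scene")
cv2.imwrite("pics/s3.png",cv2.resize(cv2.cvtColor(im,cv2.COLOR_RGB2BGR)[150:240,180:300],(800,600),interpolation=cv2.INTER_CUBIC))
E
```

```text
clock: 9.5
tcp_pos: [513.7, -44.0, 101.1]
tcp_rot: [0.003, 0.122, 0.993, 0.001]
wrist_force: [-0.3, 0.4, 21.6]
opening: 0.2
grip_force: 11.0
clock: 10.38
tcp_pos: [542.4, 45.9, 217.9]
tcp_rot: [-0.0, 0.12, 0.993, -0.0]
wrist_force: [-0.3, -0.4, -0.1]
opening: 0.7
grip_force: 0.0
[542.42977069  45.92137762 217.92336287]
```

View pics/w3.png

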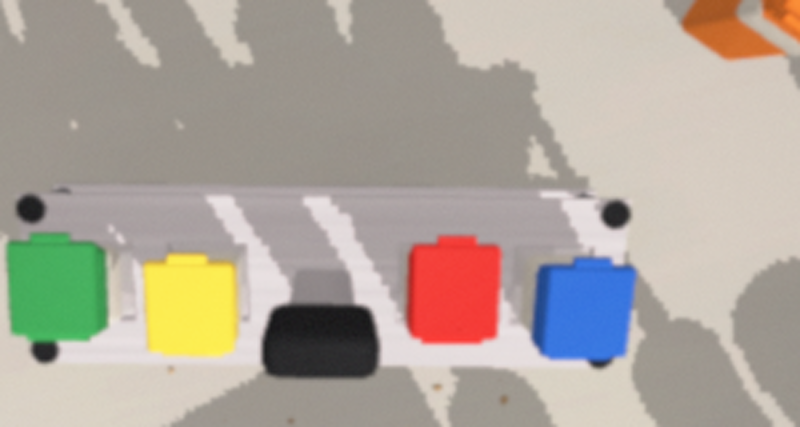

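View pics/s3.png

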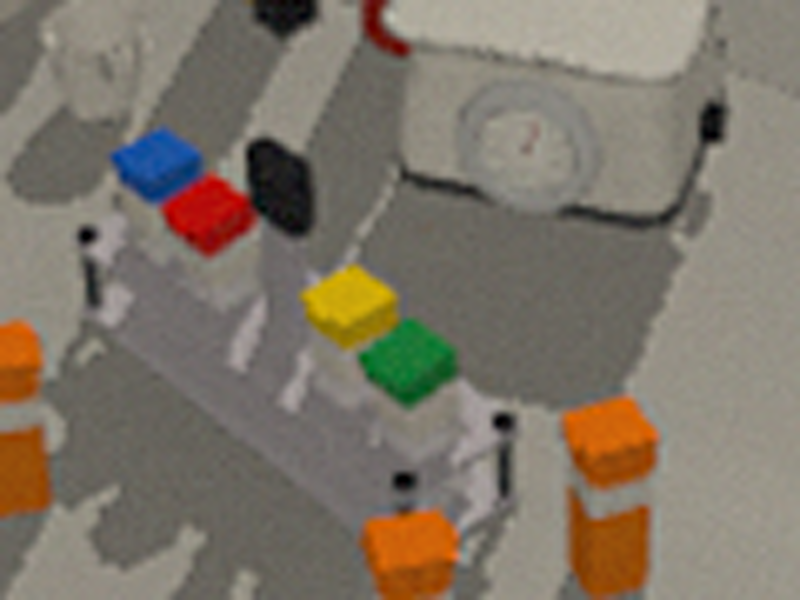

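Wrist and scene views show all four lids lying flat, with red and green leaning slightly within the hole clearance. The grip is at crop pixel (321,340). Next I locate the grip for the grasp.

Run:
```python
from h import *
s=np.load("s3.npy",allow_pickle=True).item()
capture("wrist");r=place_of("grip","wrist");print([(x["at"],x["p"]) for x in r])
f=lambda u,v,z: atz("wrist",(130+u*.375,60+v*.375),z,s)
print(atz("wrist",r[0]["at"],132,s))
L,Rr=f(264,340,150),f(378,340,150);print(L,Rr,np.linalg.norm(L-Rr))
print("far edge top",f(321,377,152),"near bottom edge",f(321,307,152))
Y=f(190,305,98.5);B=f(585,310,98.5);d=B-Y;print(Y,B,np.linalg.norm(d),np.arctan2(-d[0],d[1]), Y+d/3)
for n,p in(("R",(455,293)),("G",(57,290))):print(n,f(*p,98.5))
y=R.from_quat(np.roll(s["tcp_rot"],-1)).as_matrix()[:,1];print("tool yaw",np.arctan2(-y[0],y[1]))
```

```text
[([255.9, 185.7], 0.82), ([149.1, 151.3], 0.45)]
[534.1950211   50.67252284 132.        ]
[525.53044472  30.6515554  150.        ] [533.57297744  63.59534764 150.        ] 33.91129280646443
far edge top [540.18061418  44.51556367 152.        ] near bottom edge [519.26580518  49.68109662 152.        ]
[5.20211628e+02 5.07369797e-01 9.85000000e+01] [555.69646538 138.07373718  98.5       ] 142.0692758772033 -0.25244413510164465 [532.03990685  46.36282559  98.5       ]
R [538.44771555  93.82059971  98.5       ]
G [503.66545749 -44.0512608   98.5       ]
tool yaw -0.24101109781663055
```

```bash
python3 -c "
from rig import *;print(observe()['qpos'])"; python3 -m crank '0 0 20 0.174;0 0 0 0.174;0 0 0 0.174;0 0 0 0.174;0 0 0 0.174;0 0 0 0.174;0 0 0 0.174;0 0 0 0.174' 1; python3 -m crank '-10 0.5 0 0.17;0 0 0 0'
python3 - <<'E'
from h import *
s=observe();im=capture("wrist")
y=R.from_quat(np.roll(s["tcp_rot"],-1)).as_matrix()[:,1];print("tool yaw",np.arctan2(-y[0],y[1]),s["qpos"])
cv2.imwrite("pics/w4.png",cv2.resize(cv2.cvtColor(im,cv2.COLOR_RGB2BGR),(800,600),interpolation=cv2.INTER_CUBIC))
r=place_of("grip","wrist");print([(x["at"],x["p"],atz("wrist",x["at"],132,s)) for x in r])
E
```

```text
[-0.68881381  0.1217234   0.57898988  1.75522002 -0.06897518  1.28493094
  1.23157073]
clock: 11.62
tcp_pos: [542.3, 43.4, 238.5]
tcp_rot: [0.0, -0.545, 0.838, -0.0]
wrist_force: [-0.5, 0.1, 0.7]
opening: 72.4
grip_force: 0.0
clock: 11.88
tcp_pos: [540.0, 41.2, 232.8]
tcp_rot: [-0.006, -0.556, 0.831, 0.0]
wrist_force: [0.9, -0.9, -0.7]
opening: 85.7
grip_force: 0.0
tool yaw 1.1780807712322616 [-0.41238533  0.11245923  0.27345506  1.71817668 -0.02579058  1.32699576
  2.61489688]
[([265.6, 191.8], 0.92, array([529.36161492,  45.09125788, 132.        ]))]
```

View pics/w4.png

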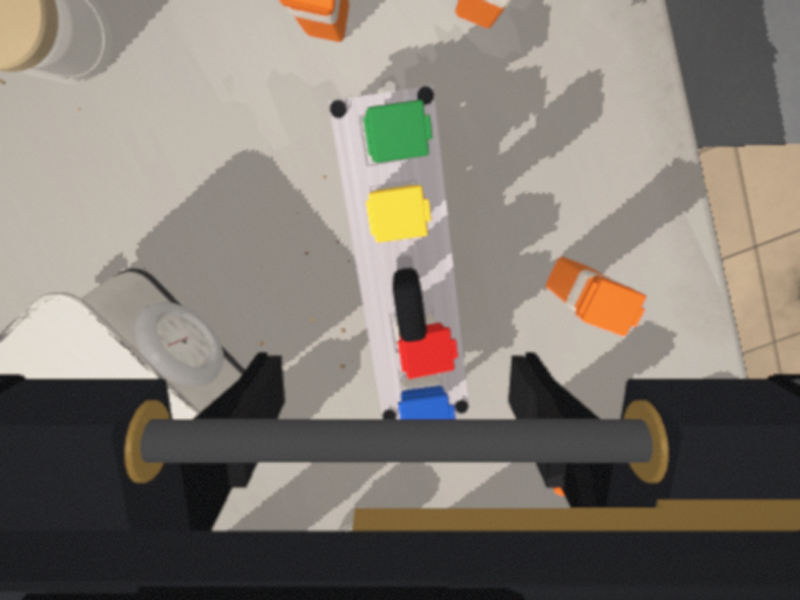

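The view shows the lids all shut, and the last joint has run into its range at yaw 1.18. I'll turn the other way round to the equivalent grasp.

```bash
python3 -m crank '0 0 0 -0.176;0 0 0 -0.176;0 0 0 -0.176;0 0 0 -0.176;0 0 0 -0.176;0 0 0 -0.176;0 0 0 -0.176;0 0 0 -0.176' 1; python3 -m crank '0 0 0 -0.176;0 0 0 -0.176;0 0 0 -0.176;0 0 0 -0.176;0 0 0 -0.176;0 0 0 -0.176;0 0 0 -0.176;0 0 0 -0.176' 1; python3 -m crank '0 0 0 -0.176;0 0 0 0'
python3 - <<'E'
from h import *
s=observe();im=capture("wrist")
y=R.from_quat(np.roll(s["tcp_rot"],-1)).as_matrix()[:,1];print("tool yaw",np.arctan2(-y[0],y[1]),s["qpos"])
r=place_of("grip","wrist");print([(x["at"],x["p"],atz("wrist",x["at"],132,s)) for x in r])
E
```

```text
clock: 12.98
tcp_pos: [540.3, 42.5, 233.4]
tcp_rot: [-0.005, 0.117, 0.993, 0.004]
wrist_force: [0.0, -0.5, -0.8]
opening: 87.0
grip_force: 0.0
clock: 13.98
tcp_pos: [540.3, 42.5, 233.4]
tcp_rot: [-0.001, 0.732, 0.681, 0.006]
wrist_force: [0.6, 0.0, -0.6]
opening: 86.9
grip_force: 0.0
clock: 14.22
tcp_pos: [540.3, 42.7, 233.4]
tcp_rot: [-0.0, 0.787, 0.617, 0.007]
wrist_force: [0.9, 0.0, 1.0]
opening: 87.2
grip_force: 0.0
tool yaw -1.810764324050978 [-0.57719508  0.09506444  0.45452861  1.74221523 -0.05091768  1.30348903
 -0.3514055 ]
[([247.1, 191.1], 0.82, array([536.88173391,  45.38981412, 132.        ]))]
```

```bash
python3 -m crank '-7.5 3.5 -30 -0.01;0 0 -40 0;0 0 -30 0;0 0 -20 0;0 0 0 0' 1; python3 -m crank '0 0 0 0;0 0 0 0;0 0 0 0;0 0 0 0;0 0 0 0;0 0 0 0;0 0 0 0;0 0 0 0' -1 40
```

```text
clock: 14.95
tcp_pos: [531.6, 45.7, 111.9]
tcp_rot: [-0.001, 0.789, 0.614, 0.005]
wrist_force: [0.0, -0.6, 0.6]
opening: 87.0
grip_force: 0.0
clock: 15.95
tcp_pos: [532.7, 46.0, 113.1]
tcp_rot: [-0.001, 0.79, 0.613, 0.006]
wrist_force: [-0.2, -0.4, -1.2]
opening: 16.0
grip_force: 40.0
```

```bash
python3 -m crank '0 0 5 0;0 0 10 0;0 0 15 0;0 0 15 0;0 0 15 0;0 0 15 0;0 0 15 0;0 0 10 0'; python3 -m crank '0 0 0 0;0 0 0 0;0 0 0 0;0 0 0 0;0 0 0 0;0 0 0 0'
python3 - <<'E'
from h import *
im=capture("wrist")
im2=capture("scene")
a=cv2.resize(cv2.cvtColor(im,cv2.COLOR_RGB2BGR),(400,300)); b=cv2.resize(cv2.cvtColor(im2,cv2.COLOR_RGB2BGR)[110:230,160:320],(400,300),interpolation=cv2.INTER_CUBIC)
cv2.imwrite("pics/f.png",cv2.resize(np.hstack([a,b]),(800,300)))
E
```

```text
clock: 16.95
tcp_pos: [532.9, 46.1, 214.2]
tcp_rot: [-0.0, 0.79, 0.613, 0.007]
wrist_force: [-0.4, 0.1, -5.3]
opening: 16.0
grip_force: 40.0
clock: 17.7
tcp_pos: [532.6, 46.1, 213.0]
tcp_rot: [-0.001, 0.79, 0.613, 0.006]
wrist_force: [0.0, 0.7, -5.7]
opening: 15.5
grip_force: 40.0
```

View pics/f.png

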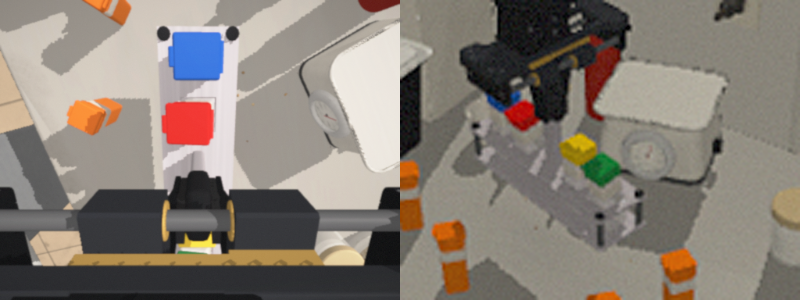

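The carrier hangs level and clear of the table. All four lids are shut and the tubes are in place; the load reads 5.7 N, which matches carrier plus tubes.

```bash
python3 -c "
from rig import *;print(job_done())"
```

```text
the job is handed in; nothing more can be done
None
```

I pressed the red and green caps shut on the table, then lifted the carrier by its grip and handed the job in with it held level about 10 cm up; all four tubes were in place and shut in the last pictures, and no verdict came back.

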